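# Hang the bin marker on the wine-store rail

## Task

Pick up the red bin marker and hook it onto the bare middle part of the stand's rail, well clear of the red collar, by sliding the rail through the gap of its brass C-clip; the rail's height is not known exactly, so feel for it gently. With the clip hanging on the rail, slide it along until it touches the red collar, leave it hanging there freely and upright, and do not disturb the yellow marker or anything else.

Things in the scene. Friction and masses are not known exactly. Their poses are not given: they have to be found in the camera images.
- red_marker: The bin marker to hang, upright and loose on the table, 150 g (105 to 210 g), 96 mm tall, all 28 mm wide in its own y. Origin: centre of its underside, z up. Red foot 30 mm (x) by 12 mm high; red stem 10 mm thick in x; brass C-clip; red grip tab 12 mm thick in x from z = 59 to 96 mm, to be pinched from above across its x faces. Hung on a rod it stays upright by its low weight.
- red_marker_bore (a point): Centre of the bore of the red marker's brass C-clip, on its middle line 45 mm above its underside; axes as the marker's. The clip is a split sleeve along y, 28 mm long: bore radius 11 mm, outer radius 15 mm. Its gap is about 14 mm high, centred at bore height, and faces the marker's own +x.
- stand: Fixed dark wooden stand; origin at the table top, z up. Two posts (30 by 14 mm, 184 mm high) at y = -130 and +130 mm carry a level steel rail, 10 mm in diameter, along the stand's y axis at x = 0; it is rigid. Its height differs each time and is not measured: centre line 110 to 160 mm above the table. Three bottles lie behind, from x = 76 mm on, up to 90 mm high.
- collar_foot (a point): Point on the table straight below the near (-y) face of the red collar: stand x = 0, y = +50 mm, z = 0. The collar, 24 mm in diameter and 12 mm long, is fixed on the rail from there towards +y; the rail between it and the post at stand y = -130 mm is bare and is approached from the stand's -x side. A marker hung against the collar has its middle 14 mm short of this point.
- yellow_marker: A second marker of the same shape and size with yellow foot and tab, standing on the table 80 to 180 mm from the red one; leave it alone. Origin at the centre of its underside.
- tumbler_a: Glass tumbler, 72 mm wide, 85 mm tall, on a wooden board; leave alone. Origin at the centre of its underside.
- tumbler_b: Second glass tumbler, 72 mm wide, 85 mm tall, on the same board; leave alone. Origin at the centre of its underside.
- stopper: Cork stopper standing on the board, 28 mm in diameter, 35 mm tall; leave alone. Origin at the centre of its underside.
- cork_bowl: White bowl at the left, 110 mm wide, 50 mm tall; leave alone. Origin at the centre of its underside.
There are look-alikes about, which are no part of the job. What is shaped like the red_marker but turquoise is not meant.

How it is judged:
By the outcome, as a careful person would: the job done as asked, in the order asked, and still so for the second after the job is handed in, with the robot touching nothing.
It also fails if it takes over 72 s, if anything falls off the work surface, if the arm or the gripper's body presses on something with over 40 N, if the wrist force passes 120 N, or if a joint passes its speed limit or range.

## Robot

A 7-joint arm with a two-finger parallel gripper is mounted at the origin on the work surface. World frame = base frame: x ahead of the robot, y to its left, z up, the work surface at z = 0. Lengths are in m, angles in rad, forces in N, time in s.
With the tool pointing down it reaches from about 0.35 to 0.9 m from the base axis. Payload 19.9 kg.
Tool frame: the origin (TCP) lies at the centre of the arm's flange, where the gripper is bolted on; the fingertips stand 173 mm ahead of it and the grasp point (between the pads) lies 155 mm ahead of it; x points along the fingers, y is the direction in which the jaws open and shut, and the axes are right-handed (so a half turn about x gives the same grasp; the last joint's range is limited). The gripper opens to 85 mm and grips with 20 to 120 N. Pads are 22 mm wide; open, the fingers measure 114 mm over their backs; the gripper's body (76 mm by 85 mm) begins 54 mm behind the grasp point. The pads swing forward as they close: fully open they stand 13 mm farther back than shut.
Start: joints at [-0.042, 0.417, -0.01, 1.614, 0.005, 1.111, -0.053], TCP at [0.625, 0, 0.405] pointing down, gripper open.
Joint ranges: [-2.81, 2.81], [-0.39, 2.02], [-1.27, 1.25], [0.06, 2.57], [-1.19, 4.33], [0.19, 2], [-2.82, 2.82]. Speed limits (rad/s): [1.89, 1.89, 2.39, 2.39, 3.01, 3.01, 3.01].

## Interface

Orientations are given as a unit quaternion [w, x, y, z].
In Python, from cell import env gives the robot as it stands. Calls block until the motion is done:
- env.move_ptp(position, orientation): joint-space move of the TCP to a pose.
- env.move_linear(position, v=0.15, rotation=None, until_force=None): straight line of the TCP; rotation=None keeps the orientation; v is the mean speed in m/s. With until_force (N) it stops when the force on the tool has changed by that much, and returns True; else False.
- env.move_joints(angles): joint-space move.
- env.set_gripper(opening): opening from 0.0 (shut) to 1.0 (fully open); the grip force is fixed at half the most; returns when the fingers have stopped.
- env.pause(seconds).
- env.inverse_kinematics(position, orientation): joint angles nearest the present ones, or None.
- env.read_state(): the state.
- env.capture(name): name is "scene" or "side" or "wrist"; returns a dict with "image" (480x640x3 uint8, blue, green, red), "fov_y" (degrees; the focal length in pixels is half the picture's height over the tangent of half this angle, whatever the lens; pixels are square), "cx", "cy" (the principal point, pixels), "T" (4x4, takes a point from camera to world coordinates); the wrist camera has in their place "mount" (4x4, takes a point from camera to tool coordinates, whose origin is the TCP and whose axes are the tool frame's). Camera axes: x right, y down, z forward; pixel columns grow to the right and rows downward; lengths in m; the calibration is good to about 2 mm. A picture is of the moment at which its call begins: read the wrist's pose just before it. There is no depth.
A pose or a line that the arm cannot do raises env.PlanningError and nothing moves.
- env.sign_off(): hands the job in, once; it reports no verdict.
The state is a dict: "clock": time; "joint_pos": joint angles; "dq": joint speeds; "joint_efforts": joint torques, N m; "eef_pos": TCP position; "ee_rot": TCP orientation; "wrist_force": force on the tool from outside, world axes, zero at the start; "wrist_torque": the same for the moment, N m; "finger_gap": opening from 0.0 (shut) to 1.0 (fully open).
Only numpy, scipy, OpenCV 4.12 (cv2) and the standard library are available. Lean on these libraries where they do the work, as an engineer would, in place of code of your own. Each camera call takes 0.05 s, during which the arm holds its last target.

## Working session

There is one attempt and no reset: what is moved stays moved. The work goes in short steps, each a Python script; the robot and the scene stay as the last script left them, time stands still between calls to the robot, and variables do not carry over. Pictures are saved under pics/ and viewed, and the job is handed in when it is done.

```bash
mkdir -p pics; ls
python3 - <<'E'
from cell import env
import cv2
for n in ["scene","side","wrist"]:
    c=env.capture(n); cv2.imwrite(f"pics/{n}0.png",c["image"])
    print(n,c["fov_y"],c["cx"],c["cy"],c.get("T",c.get("mount")))
s=env.read_state();print(s)
E
```

```text
pics
scene 50.257662390642494 320.21578162398345 244.53323528923082 [[ 0.85030221  0.31330914 -0.42287532  1.00148428]
 [ 0.52586557 -0.53822362  0.65862032 -0.74756766]
 [-0.02124972 -0.78240189 -0.62241122  0.76328627]
 [ 0.          0.          0.          1.        ]]
side 49.98473108717147 323.01612623529616 244.79697619418738 [[ 0.91400119 -0.25750424  0.31351778  0.20188024]
 [-0.40544696 -0.60763815  0.68292653 -0.75795345]
 [ 0.01464889 -0.75131049 -0.6597863   0.80282148]
 [ 0.          0.          0.          1.        ]]
wrist 71.90080984189821 319.32337520039016 242.39255562557318 [[ 1.55071919e-03 -3.18152694e-01  9.48038216e-01  3.05434307e-02]
 [ 9.99998796e-01  5.41920175e-04 -1.45384852e-03  1.10499623e-03]
 [-5.12152136e-05  9.48039329e-01  3.18153151e-01 -8.20173506e-02]
 [ 0.00000000e+00  0.00000000e+00  0.00000000e+00  1.00000000e+00]]
{'clock': 0.15, 'joint_pos': array([-0.0415187 ,  0.41783216, -0.01034135,  1.61402606,  0.00470354,
        1.11068383, -0.05297237]), 'dq': array([ 0.00016987, -0.00178807, -0.00080149, -0.00271711,  0.00161049,
       -0.00022152, -0.00021484]), 'joint_efforts': array([ 4.94602627e-04, -8.64738035e+01,  6.78995568e-01, -4.35059202e+01,
        1.90656655e-02,  5.86454262e-03, -4.75439651e-05]), 'eef_pos': array([6.24900580e-01, 3.82967362e-05, 4.04210791e-01]), 'ee_rot': array([ 0.49980813,  0.49973024,  0.50023705, -0.50022436]), 'wrist_force': array([ 0.89075266, -0.1993723 , -0.59380734]), 'wrist_torque': array([-0.04378627,  0.04196976, -0.00386818]), 'finger_gap': 0.9986625472803786}
```

View pics/scene0.png

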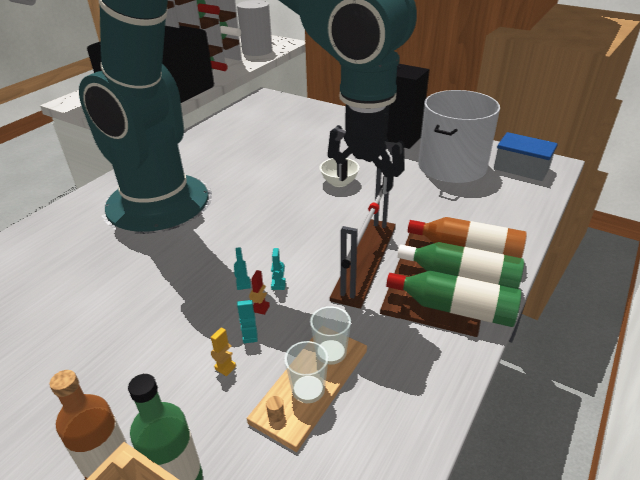

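View pics/side0.png

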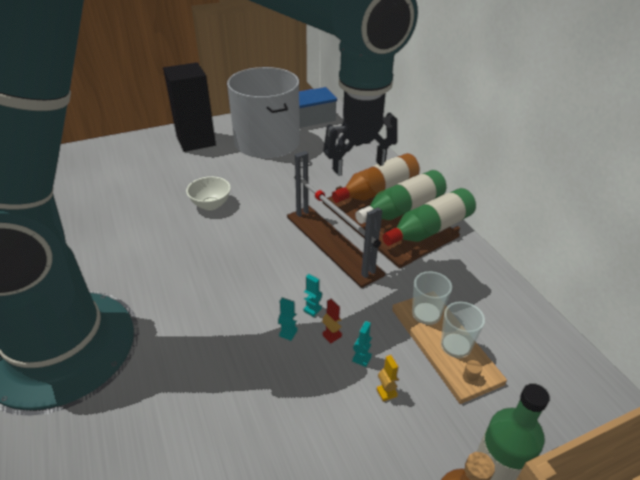

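View pics/wrist0.png

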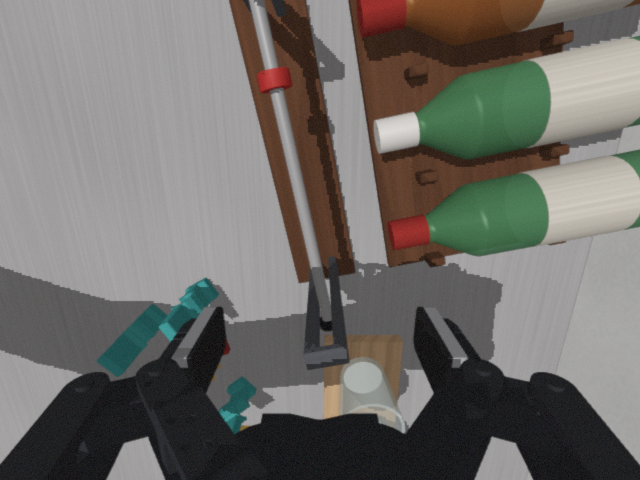

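```bash
cat > h.py <<'E'
import numpy as np, cv2
from scipy.spatial.transform import Rotation as R
def Rq(q): return R.from_quat([q[1],q[2],q[3],q[0]])
def quat(M):
    q=R.from_matrix(M).as_quat(); return [q[3],q[0],q[1],q[2]]
def grab(env,n,save=None):
    s=env.read_state(); c=env.capture(n)
    if n=="wrist":
        T=np.eye(4);T[:3,:3]=Rq(s["ee_rot"]).as_matrix();T[:3,3]=s["eef_pos"];c["T"]=T@c["mount"]
    if save: cv2.imwrite(save,c["image"])
    np.save(f"/tmp/{n}.npy",dict(c,state=s),allow_pickle=True)
    return c
def load(n): return np.load(f"/tmp/{n}.npy",allow_pickle=True).item()
def foc(c): return 240/np.tan(np.radians(c["fov_y"])/2)
def ray(c,u,v):
    d=np.array([(u-c["cx"])/foc(c),(v-c["cy"])/foc(c),1]); d=c["T"][:3,:3]@d
    return c["T"][:3,3],d/np.linalg.norm(d)
def onz(c,u,v,z):
    o,d=ray(c,u,v); return o+d*(z-o[2])/d[2]
def proj(c,p):
    q=np.linalg.inv(c["T"])@np.append(p,1); return q[:2]/q[2]*foc(c)+[c["cx"],c["cy"]]
def tri(cs,uvs):
    A=np.zeros((3,3));b=np.zeros(3)
    rs=[ray(c,*uv) for c,uv in zip(cs,uvs)]
    for o,d in rs:
        P=np.eye(3)-np.outer(d,d);A+=P;b+=P@o
    p=np.linalg.solve(A,b); return p,[np.linalg.norm((np.eye(3)-np.outer(d,d))@(p-o)) for o,d in rs]
def down(psi):
    # tool x down, tool y (jaw) at world yaw psi
    x=np.array([0,0,-1.]);y=np.array([np.cos(psi),np.sin(psi),0]);return np.column_stack([x,y,np.cross(x,y)])
E
python3 - <<'E'
from cell import env
from h import *
a=grab(env,"scene");b=grab(env,"side");w=grab(env,"wrist")
print(Rq(env.read_state()["ee_rot"]).as_matrix().round(3))
A=cv2.resize(a["image"][230:390,190:340],None,fx=4,fy=4,interpolation=2)[:600]
B=cv2.resize(b["image"][260:410,260:420],None,fx=4,fy=4,interpolation=2)
cv2.imwrite("pics/ca.png",A);cv2.imwrite("pics/cb.png",B)
for n,c in (("scene",a),("side",b)):
    im=c["image"];h=cv2.cvtColor(im,cv2.COLOR_BGR2HSV)
    m=(((h[...,0]<6)|(h[...,0]>174))&(h[...,1]>150)&(h[...,2]>60)).astype(np.uint8)
    k,l,st,ce=cv2.connectedComponentsWithStats(m)
    for i in range(1,k):
        if st[i,4]>15: print(n,st[i],ce[i].round(1))
E
```

```text
[[-0.  1. -0.]
 [-0. -0. -1.]
 [-1. -0.  0.]]
scene [198   4  22  10 171] [208.3   8.5]
scene [211  61  16  10 111] [218.5  65.6]
scene [369 203  10  11  63] [374.  206.9]
scene [408 220  17  15 190] [415.6 227.1]
scene [252 271  10  22 167] [256.6 281.2]
scene [387 273  19  18 245] [395.4 280.9]
scene [253 300  16  14 150] [260.8 307. ]
side [332 188  17  15 177] [340.2 194.5]
side [316 191   7   8  33] [318.3 193.9]
side [383 228  19  18 232] [391.8 236.3]
side [327 301  12  19 155] [332.7 309.8]
side [323 329  18  13 128] [331.4 335.2]
```

Run:
```python
from h import *
a=np.load("/tmp/scene.npy",allow_pickle=True).item();b=np.load("/tmp/side.npy",allow_pickle=True).item()
print(onz(a,259,308,0),onz(b,332,337,0))
print(tri([a,b],[(259,293),(332,322)]))
```

```text
[ 0.48432458 -0.1844083   0.        ] [ 4.88351779e-01 -1.84675958e-01  1.11022302e-16]
(array([ 0.48802538, -0.18256885,  0.0432333 ]), [np.float64(0.00015130804177050777), np.float64(0.0001513080417705575)])
```

View pics/ca.png

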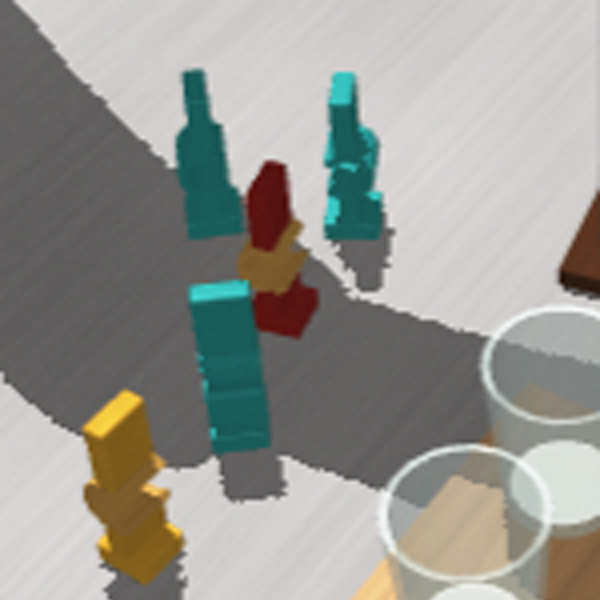

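View pics/cb.png

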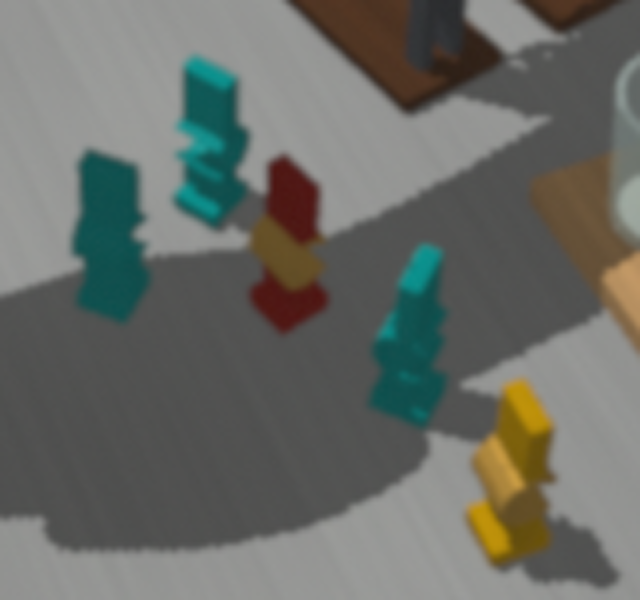

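Run:
```python
from cell import env
from h import *
env.move_ptp([0.489,-0.16,0.43],quat(down(0)))
w=grab(env,"wrist","pics/w1.png")
a=grab(env,"scene");b=grab(env,"side","pics/side1.png")
s=env.read_state();print(s["clock"],s["eef_pos"],s["wrist_force"])
```

```text
1.3083 [ 0.48970313 -0.15910794  0.42973298] [-0.41112879 -0.03937389  0.39004183]
```

View pics/w1.png

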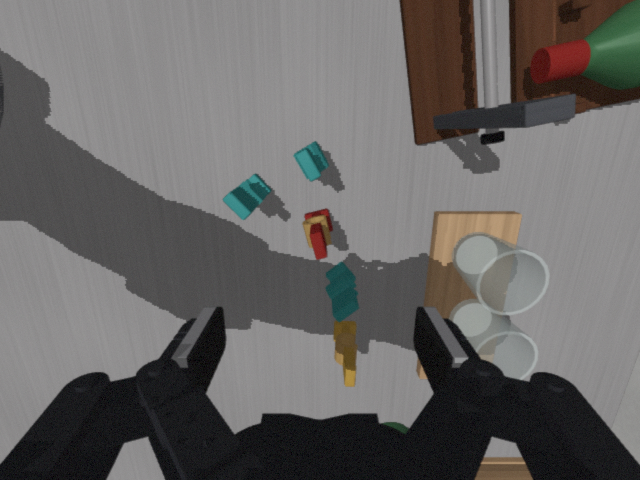

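View pics/side1.png

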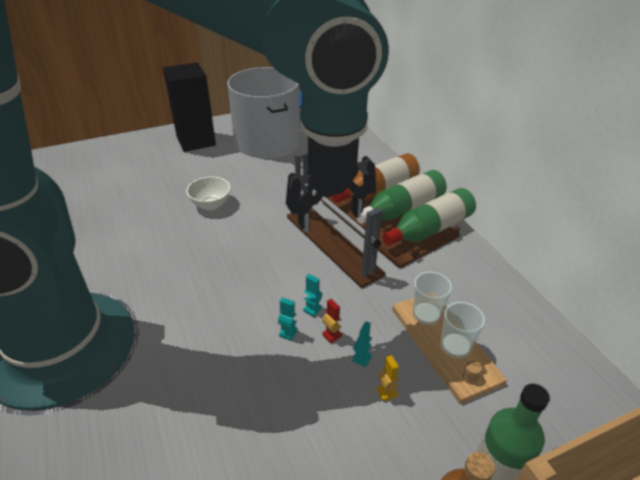

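Run:
```python
from h import *
c=load("wrist")
cv2.imwrite("pics/w1c.png",cv2.resize(c["image"][130:330,215:415],None,fx=3,fy=3,interpolation=2))
im=c["image"];h=cv2.cvtColor(im,cv2.COLOR_BGR2HSV)
m=(((h[...,0]<6)|(h[...,0]>174))&(h[...,1]>150)&(h[...,2]>60)).astype(np.uint8)
k,l,st,ce=cv2.connectedComponentsWithStats(m)
for i in range(1,k):
    if st[i,4]>15: print(st[i],ce[i].round(1))
for z,uv in((.096,(319,241)),(0.012,(318,215)),(0,(338,290)),):print(z,onz(c,*uv,z).round(4))
```

```text
[ 530   39   60   45 1924] [559.7  60.9]
[305 209  27  22 141] [320.2 215.9]
[310 223  16  36 399] [317.9 240.8]
0.096 [ 0.4898 -0.178   0.096 ]
0.012 [ 0.4885 -0.1729  0.012 ]
0 [ 0.5151 -0.2788  0.    ]
```

View pics/w1c.png

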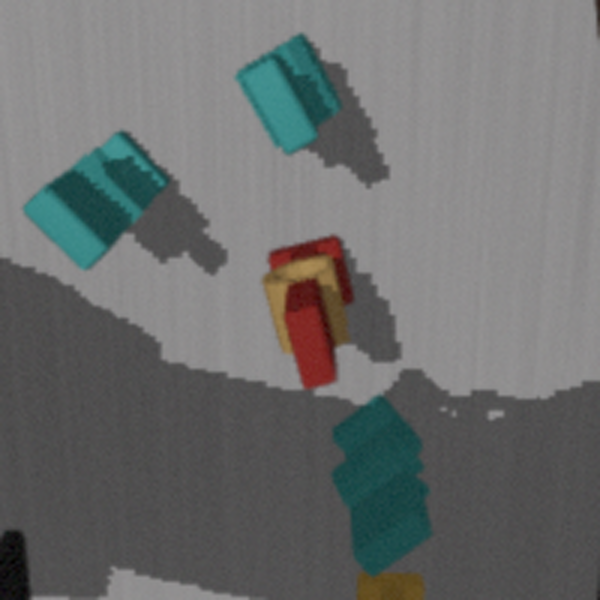

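Run:
```python
from h import *
c=load("wrist")
cr=[(288,312),(322,306),(336,380),(305,388)]
P=[onz(c,215+u/3,130+v/3,.096) for u,v in cr]
for p in P: print(p.round(4))
print("mean",np.mean(P,0)); 
d=P[0]+P[1]-P[2]-P[3];print("yaw of +y dir",np.degrees(np.arctan2(d[1],d[0]))-90,np.linalg.norm(d)/2,np.linalg.norm(P[1]-P[0]))
a=load("scene");b=load("side")
A=cv2.resize(a["image"][262:322,235:285],None,fx=9,fy=9,interpolation=2)
B=cv2.resize(b["image"][292:347,305:360],None,fx=9,fy=9,interpolation=2)
W=cv2.resize(c["image"][203:268,295:345],None,fx=9,fy=9,interpolation=2)
h=max(x.shape[0] for x in(A,B,W))
o=np.hstack([np.pad(x,((0,h-x.shape[0]),(0,0),(0,0))) for x in (A,B,W)])
o=cv2.resize(o,None,fx=.57,fy=.57);cv2.imwrite("pics/trio.png",np.clip(o*1.6,0,255).astype(np.uint8))
```

```text
[ 0.4821 -0.1709  0.096 ]
[ 0.493  -0.1689  0.096 ]
[ 0.4977 -0.1942  0.096 ]
[ 0.4875 -0.197   0.096 ]
mean [ 0.49008694 -0.18275334  0.096     ]
yaw of +y dir 11.07268893768287 0.026165990645892243 0.011052407918990845
```

View pics/trio.png

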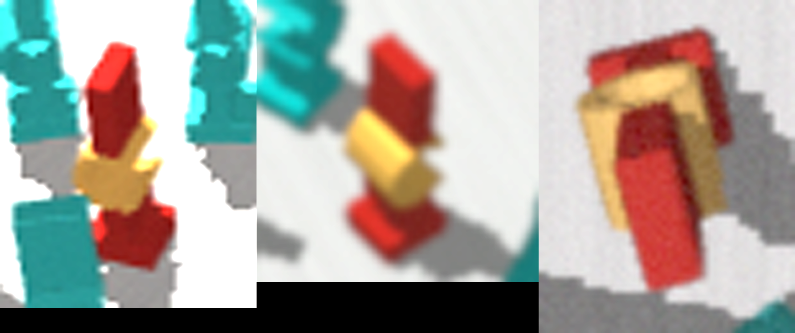

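Run:
```python
from h import *
a=load("scene");b=load("side")
A=cv2.resize(a["image"][190:310,325:400],None,fx=5,fy=5,interpolation=2)
B=cv2.resize(b["image"][175:290,285:390],None,fx=5,fy=5,interpolation=2)[:,:]
cv2.imwrite("pics/sa.png",A);cv2.imwrite("pics/sb.png",B)
```

```text
(no output)
```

View pics/sa.png

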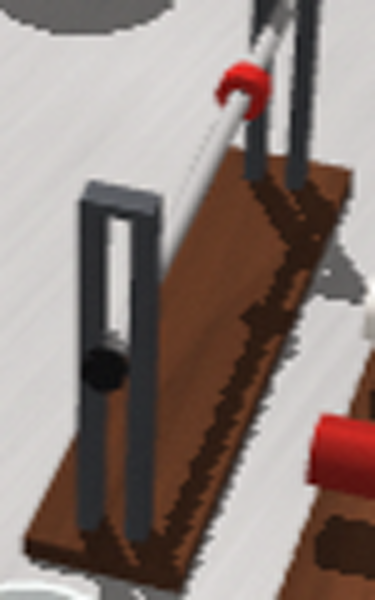

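View pics/sb.png

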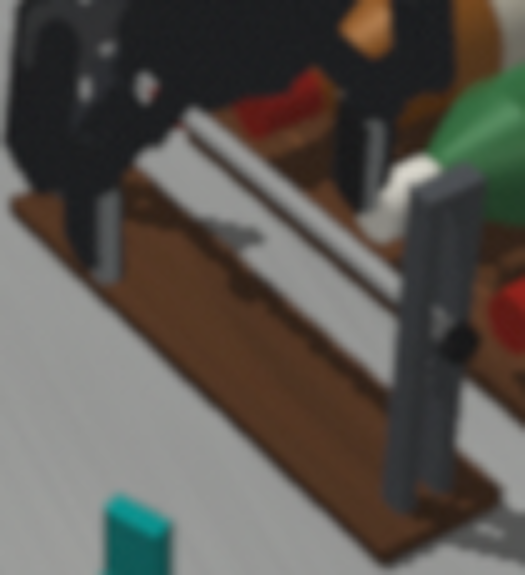

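Run:
```python
from h import *
a=load("scene");b=load("side");w1=load("wrist")
w0=dict(w1);M=np.eye(4);q=[0.49980813,0.49973024,0.50023705,-0.50022436]
M[:3,:3]=Rq(q).as_matrix();M[:3,3]=[.6249006,0.0000383,.40421];w0["T"]=M@w1["mount"]
np.save("/tmp/w0.npy",w0,allow_pickle=True)
print("knob",tri([a,b],[(346,264),(377,243.4)]), tri([a,w0],[(346,264),(326.5,324)]), tri([a,w1],[(346,264),(492,138)]))
print("collar",tri([a,w0],[(374,207),(274.5,79.5)]),tri([a,b],[(374,207),(319.5,195)]),tri([a,b,w0],[(374,207),(319.5,195),(274.5,79.5)]))
for z in(.12,.13,.14,.15):
    p=onz(w0,274.5,79.5,z);q=onz(w0,312,240,z);print(z,p.round(4),q.round(4),np.degrees(np.arctan2(*(p-q)[[1,0]]))-90)
im=cv2.imread("pics/wrist0.png");cv2.imwrite("pics/w0c.png",cv2.resize(im[0:300,220:370],None,fx=2,fy=2,interpolation=2))
```

```text
knob (array([ 0.63362129, -0.08260667,  0.11114492]), [np.float64(0.0010130778090824682), np.float64(0.0010130778090823044)]) (array([ 0.63287223, -0.08414072,  0.11108883]), [np.float64(0.0010638433602685724), np.float64(0.0010638433602686514)]) (array([ 0.63371703, -0.08293746,  0.11036535]), [np.float64(0.00032055504236076565), np.float64(0.0003205550423605949)])
collar (array([0.59287427, 0.11699515, 0.11241588]), [np.float64(0.0004345391631794346), np.float64(0.00043453916317926655)]) (array([0.59237709, 0.11712867, 0.11239325]), [np.float64(0.0001417918419232584), np.float64(0.00014179184192305278)]) (array([0.59269321, 0.11719951, 0.11229591]), [np.float64(0.0003573486372707495), np.float64(0.00030917844141621246), np.float64(0.0005648484811449664)])
0.12 [0.5942 0.1161 0.12  ] [ 0.6194 -0.0011  0.12  ] 12.144366900605846
0.13 [0.5955 0.1148 0.13  ] [0.6197 0.0022 0.13  ] 12.14436690060586
0.14 [0.5967 0.1135 0.14  ] [0.62   0.0055 0.14  ] 12.144366900605874
0.15 [0.598  0.1121 0.15  ] [0.6202 0.0088 0.15  ] 12.144366900605831
```

View pics/w0c.png

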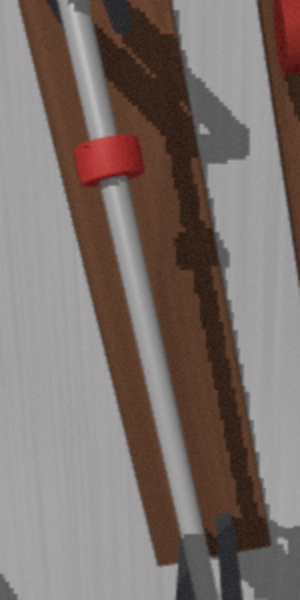

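Run:
```python
from h import *
w0=np.load("/tmp/w0.npy",allow_pickle=True).item();w1=load("wrist")
im=cv2.imread("pics/wrist0.png").astype(int)
# rail centre per row: bright low-saturation segment within brown surroundings
pts=[]
for r in range(105,240,5):
    row=im[r,255:335]; br=(row.min(1)>85)&((row.max(1)-row.min(1))<35)
    n,l,st,ce=cv2.connectedComponentsWithStats(br[None].astype(np.uint8))
    i=1+np.argmin([abs(255+ce[k][0]-(277.75+(r-100)*.235)) for k in range(1,n)])
    pts.append((255+ce[i][0],r,st[i,4]))
print(np.array(pts)[::6])
Z=.111
P=np.array([onz(w0,u,v,Z) for u,v,_ in pts])
f=np.polyfit(P[:,1],P[:,0],1);print("yaw",np.degrees(np.arctan(-f[0])),np.std(P[:,0]-np.polyval(f,P[:,1])))
print("x at collar y .117",np.polyval(f,.117),"at y0",np.polyval(f,0.0))
for n,uv in (("t1",(312,155)),("t2",(262,185)),("t3",(345,305)),("yel",(349,378))): print(n,onz(w1,*uv,.096).round(3))
```

```text
[[279.5 105.   14. ]
 [286.  135.   13. ]
 [293.  165.   13. ]
 [299.5 195.   12. ]
 [306.5 225.   12. ]]
yaw 11.559967824954608 0.0001394902694559497
x at collar y .117 0.5924966113183278 at y0 0.616428082787866
t1 [ 0.484 -0.097  0.096]
t2 [ 0.438 -0.124  0.096]
t3 [ 0.517 -0.248  0.096]
yel [ 0.523 -0.34   0.096]
```

Run:
```python
from cell import env
from h import *
q=quat(down(np.radians(11.3)))
env.set_gripper(0.55)
env.move_ptp([0.490,-0.1825,0.32],q)
print(env.move_linear([0.490,-0.1825,0.240],v=0.08,until_force=6))
s=env.read_state();print(s["clock"],s["eef_pos"],s["wrist_force"],s["finger_gap"])
grab(env,"side","pics/side2.png");grab(env,"scene","pics/scene2.png")
a=load("scene");b=load("side")
A=cv2.resize(a["image"][220:320,210:310],None,fx=4,fy=4);B=cv2.resize(b["image"][260:360,280:380],None,fx=4,fy=4)
cv2.imwrite("pics/g2.png",np.hstack([A,B]))
```

```text
False
3.45 [ 0.49016733 -0.18258406  0.24045464] [-0.26730954 -0.39341988  0.08580506] 0.5496058188124728
```

View pics/g2.png

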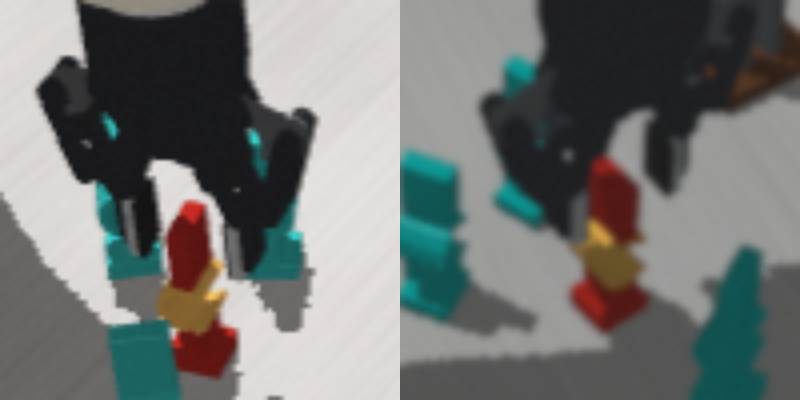

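Run:
```python
from cell import env
from h import *
env.set_gripper(0.0)
s=env.read_state();print(s["clock"],s["eef_pos"],s["wrist_force"],s["finger_gap"])
print("z_grasp",s["eef_pos"][2])
env.move_linear([0.490,-0.1825,0.40],v=0.12)
s=env.read_state();print(s["clock"],s["eef_pos"],s["wrist_force"],s["finger_gap"])
grab(env,"side");grab(env,"scene")
a=load("scene");b=load("side")
A=cv2.resize(a["image"][130:330,180:380],None,fx=2,fy=2);B=cv2.resize(b["image"][180:380,230:430],None,fx=2,fy=2)
cv2.imwrite("pics/g3.png",np.hstack([A,B]))
```

```text
3.9583 [ 0.49002243 -0.18247373  0.24011632] [-0.976672   -0.0372408   3.23758623] 0.12809400154724243
z_grasp 0.24011632091824436
5.4417 [ 0.48986981 -0.18246041  0.39933043] [ 0.31261112 -0.41046673 -2.00579028] 0.1304296754034369
```

View pics/g3.png

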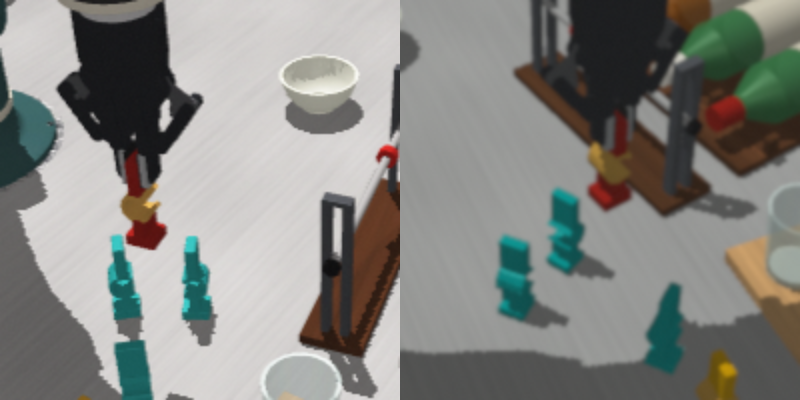

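Run:
```python
from cell import env
from h import *
q=quat(down(np.radians(11.56)))
env.move_ptp([0.6118,0.023,0.405],q)
env.pause(.3)
s=env.read_state();print(s["clock"],s["eef_pos"],s["wrist_force"])
env.move_linear([0.6118,0.023,0.372],v=0.05)
hit=env.move_linear([0.6118,0.023,0.345],v=0.01,until_force=2.5)
s=env.read_state();z=s["eef_pos"][2];print(hit,s["clock"],s["eef_pos"],s["wrist_force"],s["wrist_torque"],"rail z",z-.2401-.005)
env.move_linear([0.6118,0.023,z+.02],v=0.05)
```

```text
6.7917 [0.61169572 0.0222733  0.40515739] [ 0.39694974 -0.24684641 -1.89579773]
True 9.1667 [0.61184835 0.02300473 0.35616238] [-0.43757363 -0.27948744  5.28579694] [0.00515324 0.05997566 0.03194202] rail z 0.11106237555585144
```

Run:
```python
from cell import env
from h import *
t=np.radians(11.56);ex=np.array([np.cos(t),np.sin(t),0]);p=np.array([.6118,.023,0])
zb=.2401+.111-.045
env.move_linear(p-.045*ex+[0,0,.376],v=.1)
env.move_linear(p-.045*ex+[0,0,zb],v=.08)
s=env.read_state();print(s["clock"],s["eef_pos"],s["wrist_force"],zb)
grab(env,"side");grab(env,"scene");grab(env,"wrist","pics/w4.png")
a=load("scene");b=load("side")
A=cv2.resize(a["image"][150:300,280:430],None,fx=2.6,fy=2.6,interpolation=2);B=cv2.resize(b["image"][150:300,250:400],None,fx=2.6,fy=2.6,interpolation=2)
cv2.imwrite("pics/g4.png",np.hstack([A,B]))
```

```text
11.3583 [0.56790203 0.01400116 0.30657666] [-0.00425077 -1.23582019 -1.12247173] 0.30610000000000004
```

View pics/g4.png

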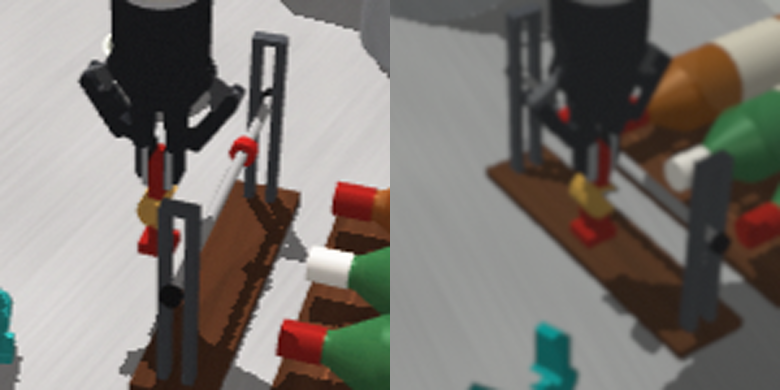

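Run:
```python
from cell import env
from h import *
t=np.radians(11.56);ex=np.array([np.cos(t),np.sin(t),0]);p=np.array([.6118,.023,0])
zb=.2401+.111-.045
env.move_linear(p-.025*ex+[0,0,zb],v=.05)
env.pause(.3)
s=env.read_state();print(s["eef_pos"],s["wrist_force"])
hit=env.move_linear(p+.010*ex+[0,0,zb],v=.015,until_force=3)
s=env.read_state();d=s["eef_pos"]-p;print(hit,s["clock"],s["eef_pos"],s["wrist_force"],"off",d@ex,d[2]-zb)
```

```text
[0.58719473 0.01795673 0.30613113] [-0.02373884 -0.23860844 -2.322471  ]
True 14.2167 [0.6180261  0.02428185 0.30545419] [-0.23318621  0.26386767 -1.65786939] off 0.006356683217396275 -0.0006458093764171724
```

Run:
```python
from cell import env
from h import *
t=np.radians(11.56);ex=np.array([np.cos(t),np.sin(t),0]);p=np.array([.6118,.023,0])+.0003*ex
zb=.2401+.111-.045
env.move_linear(p+[0,0,zb],v=.03)
env.pause(.3)
s=env.read_state();print(s["eef_pos"],s["wrist_force"])
hit=env.move_linear(p+[0,0,zb-.010],v=.008,until_force=2)
env.pause(.2)
s=env.read_state();d=s["eef_pos"]-p;print(hit,s["clock"],s["eef_pos"],s["wrist_force"],"off",d@ex,d[2]-zb)
grab(env,"side");grab(env,"scene")
a=load("scene");b=load("side")
A=cv2.resize(a["image"][170:270,310:410],None,fx=4,fy=4,interpolation=2);B=cv2.resize(b["image"][170:270,280:380],None,fx=4,fy=4,interpolation=2)
cv2.imwrite("pics/g5.png",np.hstack([A,B]))
```

```text
[0.61213824 0.02307856 0.30608864] [ 0.42394196 -0.38788202 -2.17444457]
True 15.85 [0.61210517 0.02304915 0.30017199] [-0.35032103 -1.14483447  6.44568604] off 8.83238420031536e-06 -0.0059280122357045495
```

View pics/g5.png

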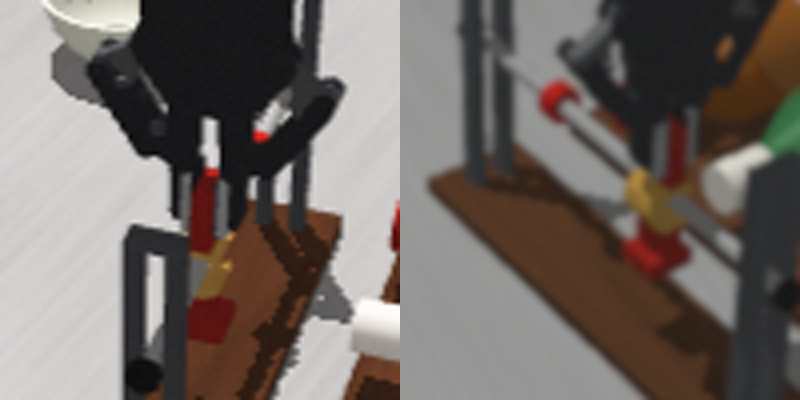

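Run:
```python
from cell import env
from h import *
t=np.radians(11.56);ex=np.array([np.cos(t),np.sin(t),0]);ey=np.array([-np.sin(t),np.cos(t),0]);p=np.array([.6118,.023,0])+.0003*ex
z=.30030
env.move_linear(p+[0,0,z],v=.005); env.pause(.3)
s=env.read_state();print(s["eef_pos"],s["wrist_force"])
hit=env.move_linear(p+.060*ey+[0,0,z],v=.04,until_force=5)
s=env.read_state();d=s["eef_pos"]-p;print(hit,s["clock"],s["eef_pos"],s["wrist_force"],"off",d@ex,d@ey,d[2])
if not hit:
    hit=env.move_linear(p+.083*ey+[0,0,z],v=.01,until_force=3)
    s=env.read_state();d=s["eef_pos"]-p;print(hit,s["clock"],s["eef_pos"],s["wrist_force"],"off",d@ex,d@ey,d[2])
```

```text
[0.6120848  0.02305034 0.30026167] [ 0.72434558  0.98190783 -0.4000372 ]
False 18.225 [0.60009352 0.08176312 0.30030324] [-0.39347552  0.96585795 -0.60248965] off 6.760283689923735e-06 0.05991704115902942 0.3003032395174471
True 19.7417 [0.59681869 0.09782556 0.30019476] [ 0.47283229 -0.90666171  6.58553644] off 1.7174026604499862e-05 0.07630991777125067 0.3001947628686728
```

Run:
```python
from cell import env
from h import *
t=np.radians(11.56);ex=np.array([np.cos(t),np.sin(t),0]);ey=np.array([-np.sin(t),np.cos(t),0]);p=np.array([.6118,.023,0])+.0003*ex
env.pause(.2)
s=env.read_state();print(s["eef_pos"],s["wrist_force"],s["wrist_torque"])
hit=env.move_linear(p+.083*ey+[0,0,.3004],v=.006,until_force=4)
s=env.read_state();d=s["eef_pos"]-p;print(hit,s["clock"],s["wrist_force"],s["wrist_torque"],"off",d@ex,d@ey,d[2])
env.pause(.2)
s=env.read_state();d=s["eef_pos"]-p;print(hit,s["clock"],s["wrist_force"],s["wrist_torque"],"off",d@ex,d@ey,d[2])
grab(env,"side");grab(env,"scene")
a=load("scene");b=load("side")
A=cv2.resize(a["image"][150:250,310:410],None,fx=4,fy=4,interpolation=2);B=cv2.resize(b["image"][160:260,260:360],None,fx=4,fy=4,interpolation=2)
cv2.imwrite("pics/g6.png",np.hstack([A,B]))
```

```text
[0.5968344  0.09781482 0.30018493] [-0.21534558  0.160465    6.74126563] [-0.143389   -0.05922687  0.00403313]
True 20.325 [-0.40426408 -0.328925    6.06584869] [-0.1657613  -0.03970286  0.00132677] off 6.915948416006193e-05 0.07641352199325094 0.3001946366685013
True 20.525 [ 0.65373639 -0.13548844  6.14263667] [0.02979558 0.07243927 0.03514644] off 6.613948638394679e-05 0.07638056545655246 0.3001936806198463
```

View pics/g6.png

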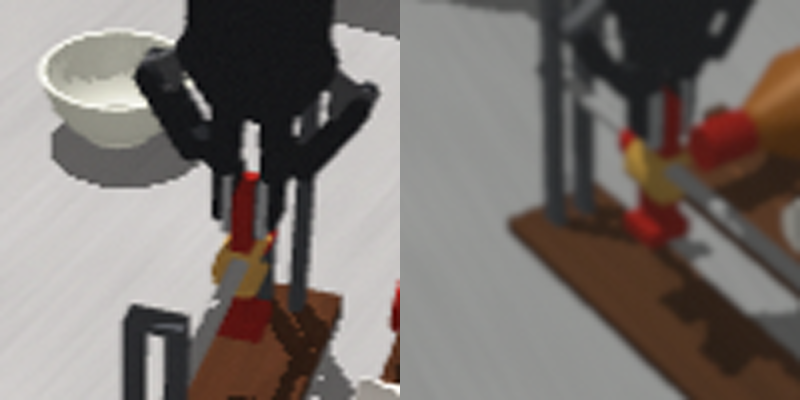

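Run:
```python
from cell import env
from h import *
t=np.radians(11.56);ex=np.array([np.cos(t),np.sin(t),0]);ey=np.array([-np.sin(t),np.cos(t),0]);p=np.array([.6118,.023,0])+.0003*ex
env.move_linear(p+.0766*ey+[0,0,.30030],v=.005)
env.pause(.2)
s=env.read_state();d=s["eef_pos"]-p;print(s["clock"],s["wrist_force"],"off",d@ex,d@ey,d[2])
env.set_gripper(0.5)
env.pause(.5)
s=env.read_state();d=s["eef_pos"]-p;print(s["clock"],s["wrist_force"],s["finger_gap"],"off",d@ex,d@ey,d[2])
env.move_linear(p+.0764*ey+[0,0,.36],v=.06)
env.move_linear(p+.0764*ey-.05*ey+[0,0,.43],v=.15)
env.pause(.5)
grab(env,"side");grab(env,"scene");grab(env,"wrist","pics/w7.png")
a=load("scene");b=load("side")
A=cv2.resize(a["image"][160:260,320:420],None,fx=4,fy=4,interpolation=2);B=cv2.resize(b["image"][160:260,260:360],None,fx=4,fy=4,interpolation=2)
cv2.imwrite("pics/g7.png",np.hstack([A,B]));print(env.read_state()["clock"])
```

```text
21.0833 [ 1.66518044 -2.40365581  0.52389433] off 1.5040786739906747e-05 0.07648076160502822 0.30027432686883015
21.9917 [0.08042308 0.28122141 0.40994945] 0.5062530463707421 off 4.945153276873088e-06 0.07659045386847017 0.30029862403761776
24.5083
```

View pics/g7.png

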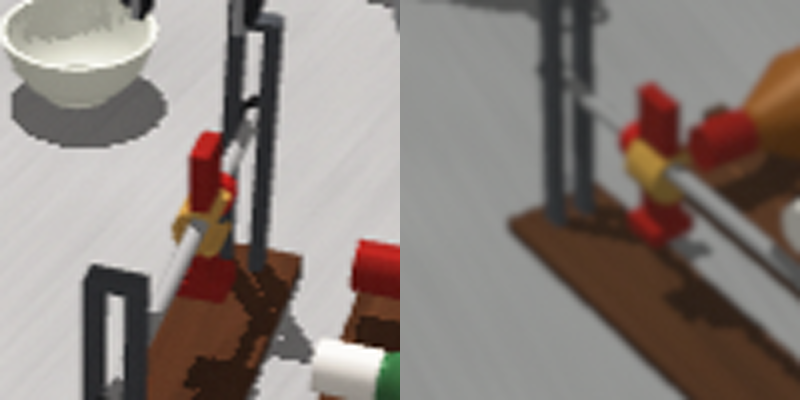

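View pics/w7.png

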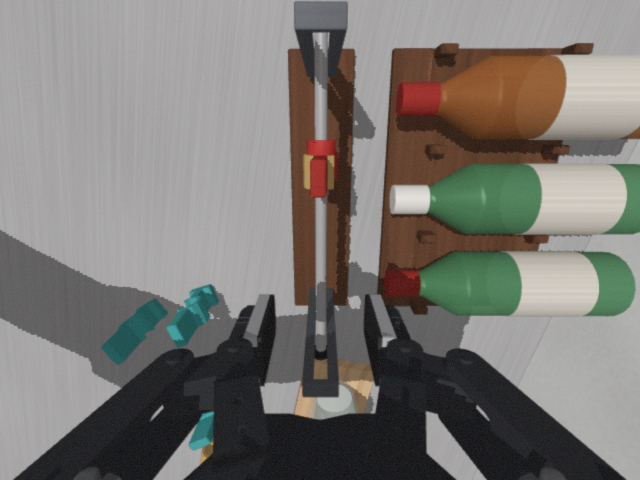

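Run:
```python
from cell import env
from h import *
# closer look straight over the marker
t=np.radians(11.56);ey=np.array([-np.sin(t),np.cos(t),0])
p=np.array([.6121,.0231,0])+.0764*ey
env.move_linear(p-.045*ey+[0,0,.385],v=.1)
env.pause(.3)
c=grab(env,"wrist","pics/w8.png")
cv2.imwrite("pics/w8c.png",cv2.resize(c["image"][90:250,240:400],None,fx=3.75,fy=3.75,interpolation=2))
print(proj(c,p+[0,0,.15]),env.read_state()["clock"])
```

```text
[319.91716566 193.48306224] 25.4583
```

View pics/w8c.png

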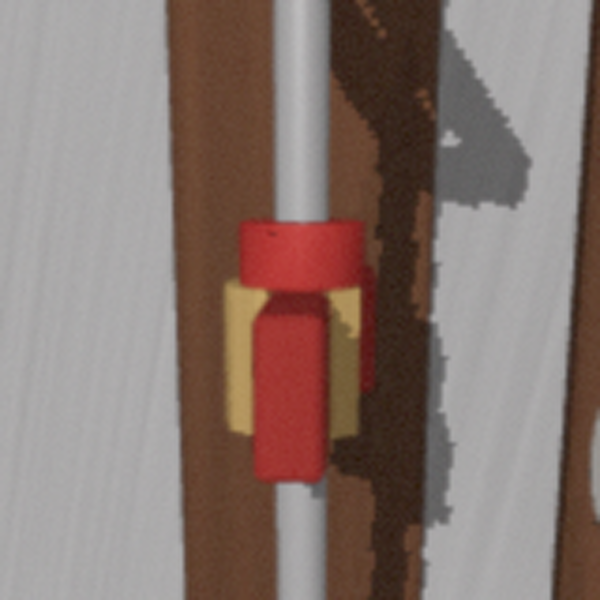

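```bash
python3 - <<'E'
from h import *
c=load("wrist")
t=np.radians(11.56);ex=np.array([np.cos(t),np.sin(t),0]);ey=np.array([-np.sin(t),np.cos(t),0])
o=np.array([.6121,.0231,0])
f=lambda u,v,z:(lambda d:(round(d@ex*1e3,1),round(d@ey*1e3,1)))(onz(c,240+u/3.75,90+v/3.75,z)-o)
print("rail below",f(301,560,.111),"rail above",f(302,120,.111))
print("tab top near corners",f(256,481,.155),f(324,481,.155),"far",f(255,318,.155),f(325,318,.155))
print("foot right top edge",f(375,385,.071),f(375,268,.071))
print("clip L/R",f(226,360,.105),f(360,360,.105),"collar L/R",f(241,250,.111),f(364,250,.111), "collar near top edge",f(302,290,.123),"clip far top edge", f(240,282,.113))
a=load("scene");b=load("side")
for n,cc in(("scene",a),("side",b)):
    im=cc["image"]
    r=(160,260,340,400) if n=="scene" else (170,230,300,340)
    x=im[r[0]:r[0]+100,r[2]:r[2]+60]
    cv2.imwrite(f"pics/z_{n}.png",cv2.resize(np.clip(x*1.3,0,255).astype(np.uint8),None,fx=6,fy=6,interpolation=2))
E
python3 -c "
import cv2,numpy as np
cv2.imwrite('pics/z.png',np.hstack([cv2.imread('pics/z_scene.png'),cv2.imread('pics/z_side.png')]))"
```

```text
rail below (np.float64(0.1), np.float64(33.7)) rail above (np.float64(0.2), np.float64(119.2))
tab top near corners (np.float64(-7.2), np.float64(61.8)) (np.float64(4.1), np.float64(61.8)) far (np.float64(-7.1), np.float64(88.5)) (np.float64(4.0), np.float64(88.5))
foot right top edge (np.float64(16.9), np.float64(63.0)) (np.float64(16.4), np.float64(89.2))
clip L/R (np.float64(-15.0), np.float64(74.0)) (np.float64(11.9), np.float64(74.0)) collar L/R (np.float64(-11.4), np.float64(95.9)) (np.float64(12.1), np.float64(95.9)) collar near top edge (np.float64(0.3), np.float64(89.6)) clip far top edge (np.float64(-11.6), np.float64(90.1))
```

View pics/z.png

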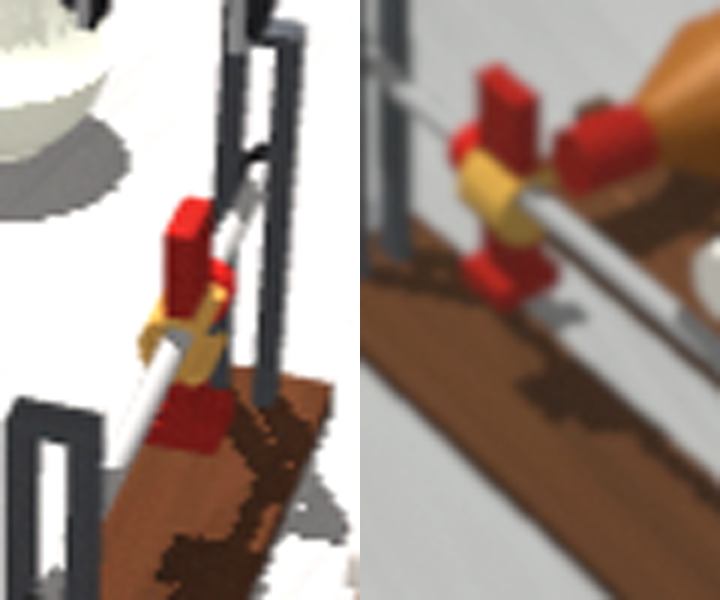

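Run:
```python
from cell import env
from h import *
s=env.read_state();env.move_linear(s["eef_pos"]+[0,-.1,.05],v=.15)
env.pause(.5)
def comps(im,lo,hi):
    h=cv2.cvtColor(im,cv2.COLOR_BGR2HSV);m=cv2.inRange(h,lo,hi)
    k,l,st,ce=cv2.connectedComponentsWithStats(m);return [(int(st[i,4]),ce[i].round(1).tolist()) for i in range(1,k) if st[i,4]>60]
for n in("side","scene"):
    i0=cv2.imread(f"pics/{n}0.png");i1=grab(env,n,f"pics/{n}9.png")["image"]
    print(n)
    for lo,hi in(((20,200,90),(28,255,255)),((85,120,60),(95,255,255))): print(comps(i0,lo,hi),"\n ->",comps(i1,lo,hi))
print(env.read_state()["clock"])
```

```text
side
[(198, [390.5, 367.5]), (140, [385.7, 393.1])] 
 -> [(204, [390.4, 367.0]), (142, [385.8, 393.0])]
[(494, [312.2, 295.6]), (533, [287.0, 319.6]), (549, [362.6, 345.4])] 
 -> [(494, [312.2, 295.6]), (526, [287.0, 319.4]), (525, [362.5, 346.2])]
scene
[] 
 -> []
[(397, [240.7, 272.0]), (422, [277.1, 271.9]), (624, [247.0, 320.8])] 
 -> [(399, [240.8, 271.9]), (422, [277.1, 271.9]), (621, [247.0, 320.9])]
26.9583
```

View pics/side9.png

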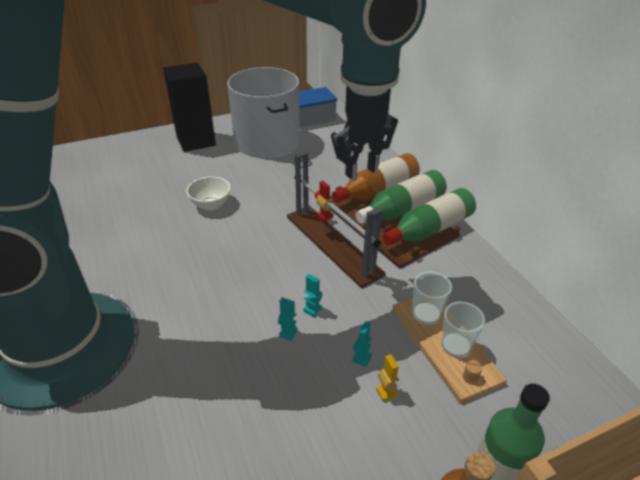

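The red marker hangs at (323,203) in the side view, against the collar. Everything else is where it started, and the gripper is clear.

Run:
```python
from cell import env
print(env.sign_off())
```

```text
the job is handed in; nothing more can be done
None
```

The red marker is hanging freely on the rail against the red collar, and I handed the job in at about 27 s of the 72 s allowed.

- **Feeling for the rail:** I lowered the marker's foot onto the rail and found its centre at 111.1 mm. The cameras had given 111–112 mm.
- **Hooking on:** I slid the gap over the bare part of the rail, about 90 mm short of the collar. The back of the bore touched the rail 6.4 mm past centre (6 mm expected). Lowering it, the clip rested on the rail after 5.9 mm (also 6 mm expected).
- **Sliding to the collar:** It made contact after 76.3 mm of travel; I expected 76 mm.
- **Force during the slide:** The stop at the collar showed mostly as about 6.5 N of vertical force, with little along the rail. I eased the press, then saw about 2.4 N along the rail before letting go.
- **Last checks:** The wrist picture shows no gap between clip and collar; the two edges measured 90.1 and 89.6 mm, the same within measuring error. The marker leans about 2° around the rail, which I took to be its natural hang.
- **Other objects:** The yellow marker and the turquoise look-alikes measured within about 1 pixel of where they started. The tumblers, stopper, bowl and bottles I checked only by eye, and they look unmoved. The gripper was clear of everything.

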